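# Pack out and wedge up a hand-plane glue-up

## Task

The foam halves and wooden stringer of a hand-plane blank lie loose in the gluing frame: stand plywood packers from the caddy upright side by side in the gap between the loose caul and the aluminium stop bar until there is no longer comfortable room for another, leaving the spare ones in the caddy. Then push the wooden wedge by its thick end along the sloping fence until you feel the whole row close up tight (a firm hand push of 10 to 20 N, no harder or the foam dents), and finish still pressing on the wedge so that the stack stays clamped: do not let go. Leave the other things on the bench where they are.

Things in the scene. Friction and masses are not known exactly. Their poses are not given: they have to be found in the camera images.
- frame: gluing frame, fixed: white board 320 (x) x 360 (y) x 18 mm. Origin: centre of its underside; its top is 18 mm above the bench. The row is clamped along its y; from -y to +y lie: sloping fence, wedge, sliding jaw, foam half, stringer, foam half, caul, gap, stop bar.
- fence: sloping fence: fixed aluminium bar 205 x 22 x 28 mm along its own x, which points (1, 0.25, 0) in the frame; origin at the centre of its underside, on the frame's board. The wedge slides along it in that direction: each 4 mm forward drives the jaw 1 mm. 40 to 120 mm of travel closes the row when packed right.
- jaw (a joint): wooden jaw bar 200 x 15 x 30 mm between wedge and foam, guided to slide only along the frame's y. Value in m: 0 drawn back (start), grows towards the stop bar, stops dead at 0.028. It moves easily (under 1 N); the wedge drives it. If it reaches 0.028 with the row still loose, a packer is missing.
- jaw_face (a point): middle of the jaw's face towards the foam
- wedge_butt (a point): centre of the flat end face of the wedge's thick end, half-way up; axes: x from thick to thin end, straight side (to the jaw) +y. Loose wooden wedge 150 mm long, 32 mm high, 51 mm wide at the thick end, 14 mm at the thin end, lying on the frame's board, thick end towards the robot. The space behind it is free: closed fingers reaching down there can push it.
- half_r_c (a point): centre of the foam half next to the jaw: white rigid foam 220 x 60 x 30 mm, resting loose on the frame
- stringer_c (a point): centre of the stringer: dark wooden strip 226 x 6 x 32 mm on edge between the foam halves; about 1 mm of play either side at the start
- half_l_c (a point): centre of the foam half next to the caul, same size
- caul_face (a point): middle of the caul's face towards the gap: loose light wooden bar 200 x 15 x 30 mm beside the foam. The gap runs from here to stop_face along the frame's y, 22 to 59 mm wide at the start. Add packers until 22 mm or less is left (another goes in while there are some 4 mm to spare); the wedge takes up the rest.
- stop_face (a point): middle of the stop bar's face towards the gap, 15 mm above the frame's board; axes as the frame's. Aluminium bar 220 x 24 x 30 mm, fixed, with a black knob (12 mm high) near each end, 95 mm from its middle.
- stop: the stop bar; origin at the middle of the lower edge of its face towards the gap, on the frame's board; axes as the frame's (the gap lies at -y)
- packer1_c (a point): centre of a plywood packer: plate 50 mm wide (its x), 18 mm thick (its y), 55 mm high (its z), upright in a caddy slot. In the gap it stands on the frame's board, its 18 mm along the frame's y, 25 mm taller than stop bar and caul: held near the top by its two narrow edges, 50 mm apart, it leaves room for the next right beside it.
- packer2_c (a point): centre of another packer, the same
- packer3_c (a point): centre of another packer, the same
- caddy: light wooden block 86 (x) x 115 (y) x 28 mm, fixed, origin at the centre of its underside, with three slots in a row along y, 34 mm apart, each 53 x 21.5 mm and 22 mm deep, a packer in each (its lower end 6 mm above the bench)
- mixing_cup: white cup 80 mm wide, 85 mm high; origin under its centre; leave it
- tape_roll: roll of paper tape 96 mm wide, 25 mm high; leave it
- sanding_block: cork sanding block 100 x 68 x 34 mm; leave it
- spreader: flat grey resin spreader 100 x 130 x 7 mm; leave it
- brush: wooden-handled brush 160 mm long; leave it
Not all that is in view belongs to the job. What is shaped like the part that bears packer1_c but pink or turquoise is not meant.

How it is judged:
By the outcome, as a careful person would: the job done as asked, in the order asked, and still so for the second after the job is handed in, while the arm keeps its last pose, push and grip.
It also fails if it takes over 72 s, if anything falls off the work surface, if the arm or the gripper's body presses on something with over 40 N, if the wrist force passes 120 N, or if a joint passes its speed limit or range.

## Robot

A 6-joint arm with a two-finger parallel gripper is mounted at the origin on the work surface. World frame = base frame: x ahead of the robot, y to its left, z up, the work surface at z = 0. Lengths are in m, angles in degrees, forces in N, time in s.
With the tool pointing down it reaches from about 0.4 to 0.825 m from the base axis. Payload 7 kg.
Tool frame: the origin (TCP) lies midway between the tips of the shut fingers; the grasp point (between the pads) lies ctrl.tcp_to_grasp behind it (ctrl.tcp_to_grasp is the distance from the TCP to the grasp point, in m); y points along the fingers, z is the direction in which the jaws open and shut, and the axes are right-handed (so a half turn about y gives the same grasp; the last joint's range is limited). The gripper opens to 88 mm and grips with 3 to 60 N. Pads are 19 mm wide; open, the fingers measure 130 mm over their backs; the gripper's body (78 mm by 193 mm) begins 47 mm behind the grasp point.
Start: joints at [-59.811, 20.546, 0.682, 0, -70.136, -16.507], TCP at [0.16, -0.656, 0.227] pointing down, gripper open.
Joint ranges: [-176.03, 176.03], [-82.01, 121.73], [-58.28, 71.71], [-173.87, 95.51], [-174.79, -0.11], [-173.66, 173.66]. Speed limits (degrees/s): [136.94, 136.94, 172.46, 180, 180, 180].

## Interface

Orientations are given as [roll, pitch, yaw] about the fixed x, y, z axes, in that order (R = Rz(yaw) Ry(pitch) Rx(roll)).
In Python, from plant import ctrl, snapshot, silhouettes gives the robot as it stands.
- The arm moves only by the shell command python3 -m pendant 'ROWS'. ROWS is JSON, a list that holds one entry, the list of rows, each a list of 7 numbers: the shift along the tool's x, y, z in cm, then the turn, a rotation vector about the tool's x, y, z in degrees, then the opening, from 0 (shut) to 1 (fully open). In form: [[[x, y, z, rx, ry, rz, hand], ...]]. A call has 1 to 12 rows; each row shifts and turns the commanded pose from where the row before left it, along the tool's axes as they then stand; what a row does not reach is not made up. A row lasts 1/12 s, in which the tool goes at most 41.7 mm and 7.16 degrees, less where a joint would pass 70% of its speed; a pose out of reach is approached as far as the arm can. A call with a gripper value outside its range is refused whole. The fingers move at their own pace and stop on an object; the grip force is fixed at half the most. Time passes only in rows, so rows that do not move let the fingers close. It gives the time, the measured TCP pose, the force and the opening at its end, in the units of the state.
- ctrl.get_obs(): the state, without advancing time (a new reading comes with each control period).
- snapshot(name): name is "side" or "top"; returns a dict with "image" (480x640x3 uint8, red, green, blue), "camera_matrix" (3x3 intrinsics, pixels), "dist_coeffs" ([k1, k2, p1, p2, k3] as OpenCV has them; the pictures are not rectified), "eye" and "orientation" of the camera in the world. Camera axes: x right, y down, z forward; pixel columns grow to the right and rows downward; lengths in m; the calibration is good to about 2 mm. A picture is of the moment at which its call begins. There is no depth.
- ctrl.close_job(): hands the job in, once; it reports no verdict.
Trained networks look in a picture, given as the dict that the camera call returned (one of the last four; its "shot" number tells which), for a name from the list of things; names that differ only in an ending like _2 or _b are one class to them, and where a whole thing is asked for, a point or a joint stands for the part that bears it (a point fixed in the world has none). Each returns a list of dicts, best first, with "confidence" (0 to 1); they miss things now and then, are a little off and sometimes report something else, mostly with a low value. They report only what shows in the picture. A call takes as long as a camera call. They do not tell look-alikes from the thing itself.
- silhouettes(picture, thing): "mask" (480x640 bool, what is visible of it) and "bbox" ([left, top, width, height] in pixels, round what is visible of it).
The state is a dict: "clock": time; "joint_pos": joint angles; "qvel": joint speeds; "tau": joint torques, N m; "tool_pos": TCP position; "orientation": TCP orientation; "force": force on the tool from outside, world axes, zero at the start; "moment": the same for the moment, N m; "opening": finger opening in m.
Only numpy, scipy, OpenCV 4.12 (cv2) and the standard library are available. Lean on these libraries where they do the work, as an engineer would, in place of code of your own. Each camera call takes 0.05 s, during which the arm holds its last target.

## Working session

There is one attempt and no reset: what is moved stays moved. The work goes in short steps, Python scripts to look and compute and a shell command to move; the robot and the scene stay as the last step left them, time stands still between calls to the robot, and variables do not carry over. Pictures are saved under pics/ and viewed, and the job is handed in when it is done.

```bash
ls; mkdir -p pics
cat > h.py <<'E'
import numpy as np, cv2
from plant import ctrl, snapshot, silhouettes
from scipy.spatial.transform import Rotation as R
def save(s,n): cv2.imwrite('pics/'+n,cv2.cvtColor(s['image'],cv2.COLOR_RGB2BGR))
E
python3 - <<'E'
from h import *
import pickle
o=ctrl.get_obs();print(o,ctrl.tcp_to_grasp)
d={}
for n in('top','side'):
    s=snapshot(n);save(s,n+'0.png');d[n]=s
    print({k:v for k,v in s.items() if k!='image'})
pickle.dump(d,open('s0.pkl','wb'))
print(ctrl.get_obs()['clock'])
E
```

```text
pics
{'clock': 0.0, 'joint_pos': array([-5.98107498e+01,  2.05916487e+01,  6.34128020e-01, -2.05193155e-02,
       -7.01338411e+01, -1.65079178e+01]), 'qvel': array([ 0.00960439, -0.04431358,  0.02679074,  0.08164307, -0.0005563 ,
       -0.00511462]), 'tau': array([-4.64042841e-04, -5.82710266e+01,  2.93048608e+01,  6.99710190e+00,
        6.69584144e-03, -9.17395141e-05]), 'tool_pos': array([ 0.15953152, -0.65538765,  0.22562169]), 'orientation': array([-8.99069226e+01,  7.46854147e-03,  1.36743502e+01]), 'force': array([ 0.02111944,  0.52133169, -0.53452156]), 'moment': array([-0.01069813, -0.0189724 ,  0.04839463]), 'opening': 0.08721905603618967} 0.0188
{'camera_matrix': array([[460.55910648,   0.        , 324.52051287],
       [  0.        , 460.55910648, 243.54535642],
       [  0.        ,   0.        ,   1.        ]]), 'dist_coeffs': array([-0.0472623,  0.       ,  0.       ,  0.       ,  0.       ]), 'eye': array([0.36987335, 0.01457264, 1.13089176]), 'orientation': array([-172.62608009,   -1.16863293,  -88.79871471]), 'shot': 1}
{'camera_matrix': array([[600.40996628,   0.        , 312.02089022],
       [  0.        , 600.40996628, 241.3821277 ],
       [  0.        ,   0.        ,   1.        ]]), 'dist_coeffs': array([-0.10133791,  0.        ,  0.        ,  0.        ,  0.        ]), 'eye': array([0.38598492, 0.88781561, 1.0368606 ]), 'orientation': array([-138.81800631,   -0.64850397, -171.54206237]), 'shot': 2}
0.1
```

View pics/top0.png

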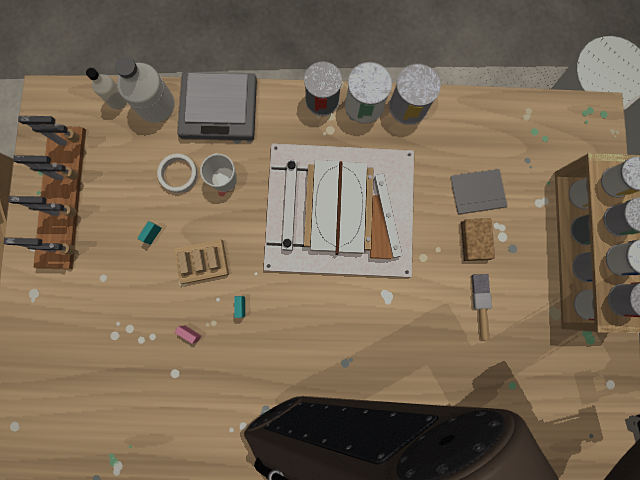

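View pics/side0.png

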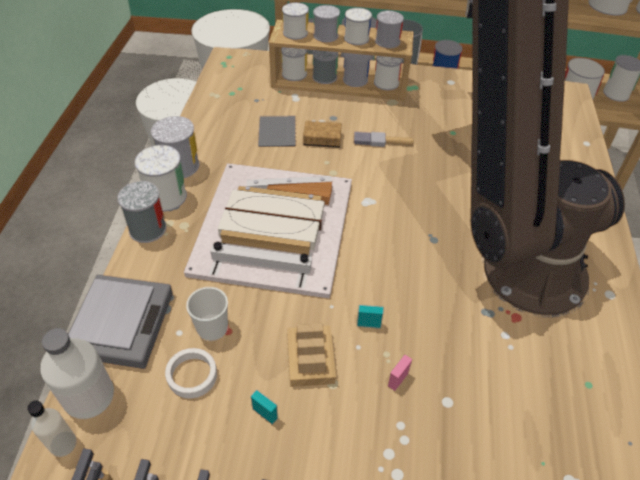

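Run:
```python
from h import *
import pickle
d=pickle.load(open('s0.pkl','rb'))
a=d['top']['image'][135:285,255:420]; b=d['top']['image'][220:350,130:260]
f=lambda a,k:cv2.cvtColor(cv2.resize(a,None,fx=k,fy=k,interpolation=cv2.INTER_CUBIC),cv2.COLOR_RGB2BGR)
cv2.imwrite('pics/z1.png',f(a,4)); cv2.imwrite('pics/z2.png',f(b,4))
c=d['side']['image'][160:400,180:420];cv2.imwrite('pics/z3.png',f(c,2.5))
```

```text
(no output)
```

View pics/z1.png

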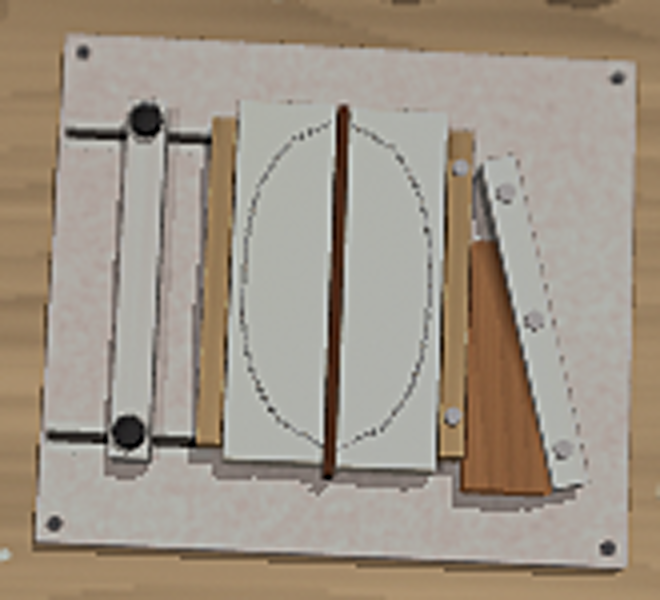

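View pics/z2.png

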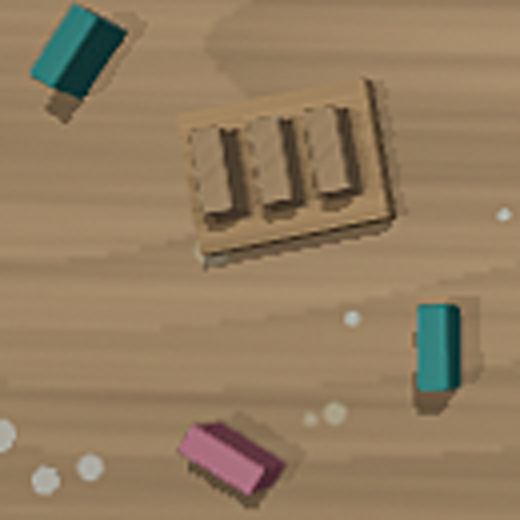

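View pics/z3.png

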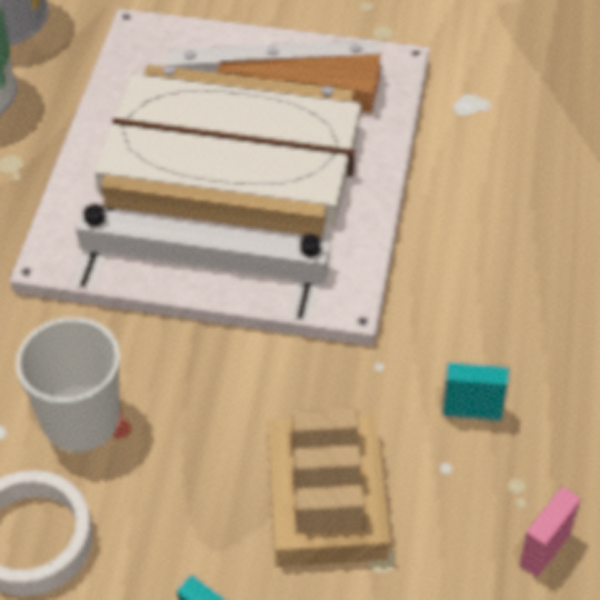

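```bash
cat >> h.py <<'E'
def ray(s,px):
    p=cv2.undistortPoints(np.array(px,float).reshape(-1,1,2),s['camera_matrix'],s['dist_coeffs']).reshape(-1,2)
    d=np.c_[p,np.ones(len(p))]@R.from_euler('xyz',s['orientation'],degrees=True).as_matrix().T
    return d
def onz(s,px,z):
    d=ray(s,px); return s['eye']+d*((z-s['eye'][2])/d[:,2])[:,None]
def proj(s,P):
    M=R.from_euler('xyz',s['orientation'],degrees=True).as_matrix().T
    rv=cv2.Rodrigues(M)[0]; return cv2.projectPoints(np.array(P,float).reshape(-1,1,3),rv,-M@s['eye'],s['camera_matrix'],s['dist_coeffs'])[0].reshape(-1,2)
E
python3 - <<'E'
from h import *
import pickle
d=pickle.load(open('s0.pkl','rb'))
t=d['top'];s=d['side']
z=lambda l:np.array(l)/4.+[255,135]-.375
P=onz(t,z([(67,35),(635,62),(627,560),(36,542)]),.018);print(P.round(4))
print([np.linalg.norm(P[i]-P[i-3]).round(4) for i in range(4)])
C=P.mean(0);print('centre',C)
y=(P[0]-P[1]+P[3]-P[2]);print('yaw',np.degrees(np.arctan2(-y[0],y[1])))
# stop face, caul face at z .048
print(onz(t,z([(166,130),(150,455),(213,117),(197,443),(237,118),(222,445),(121,130),(107,455)]),.048).round(4))
zz=lambda l:np.array(l)/4.+[130,220]-.375
print('caddy',onz(t,zz([(180,115),(366,80),(393,215),(203,252)]),.028).round(4))
print('pk',onz(t,zz([(191,127),(226,127),(237,212),(204,219),(249,121),(285,117),(299,202),(263,208),(307,108),(341,106),(355,190),(322,195)]),.061).round(4))
for nm in('packer1_c','caddy','frame','stop','caul_face','wedge_butt','fence','half_l_c','jaw'):
  for k in(t,s):
    try:
      r=silhouettes(k,nm)
      print(nm,k['shot'],[(q['confidence'],q['bbox'],int(q['mask'].sum())) for q in r][:5])
    except Exception as e: print(nm,e)
E
```

```text
[[ 0.7646  0.1335  0.018 ]
 [ 0.7572 -0.2243  0.018 ]
 [ 0.4432 -0.2177  0.018 ]
 [ 0.4462  0.1406  0.018 ]]
[np.float64(0.3579), np.float64(0.3141), np.float64(0.3583), np.float64(0.3185)]
centre [ 0.60281247 -0.04196846  0.018     ]
yaw -0.8248558249331998
[[0.6956 0.0682 0.048 ]
 [0.4972 0.0718 0.048 ]
 [0.7045 0.0399 0.048 ]
 [0.505  0.0442 0.048 ]
 [0.7043 0.0253 0.048 ]
 [0.5041 0.0294 0.048 ]
 [0.6949 0.0954 0.048 ]
 [0.4966 0.0972 0.048 ]]
caddy [[0.4928 0.3557 0.028 ]
 [0.5167 0.2447 0.028 ]
 [0.4357 0.2246 0.028 ]
 [0.411  0.3369 0.028 ]]
pk [[0.4823 0.3387 0.061 ]
 [0.4827 0.3182 0.061 ]
 [0.4333 0.3089 0.061 ]
 [0.4288 0.3278 0.061 ]
 [0.4866 0.3049 0.061 ]
 [0.4894 0.284  0.061 ]
 [0.44   0.2732 0.061 ]
 [0.436  0.2939 0.061 ]
 [0.495  0.2715 0.061 ]
 [0.4967 0.2516 0.061 ]
 [0.4478 0.241  0.061 ]
 [0.4444 0.26   0.061 ]]
packer1_c 1 [(0.87, [134.5, 222.8, 27.3, 18.6], 292), (0.58, [175.0, 326.1, 25.9, 15.9], 292), (0.53, [233.9, 296.2, 10.3, 24.3], 275), (0.49, [204.3, 247.3, 15.4, 24.0], 252)]
packer1_c 2 [(0.9, [357.1, 303.7, 26.1, 24.0], 557), (0.64, [250.7, 392.2, 2
[... 517 characters left out ...]
0.84, [221.4, 229.2, 88.1, 25.8], 1185)]
wedge_butt 1 [(0.64, [157.3, 154.0, 41.4, 38.9], 637), (0.61, [369.2, 192.0, 22.3, 67.4], 898)]
wedge_butt 2 [(0.87, [270.5, 184.8, 63.6, 19.3], 706)]
fence 1 [(0.63, [377.1, 176.4, 21.7, 80.5], 807), (0.53, [157.1, 153.5, 42.4, 38.7], 635)]
fence 2 [(0.61, [247.7, 176.0, 84.5, 12.5], 352), (0.34, [219.3, 211.1, 99.8, 38.0], 1978)]
half_l_c 1 [(0.91, [311.8, 161.1, 26.7, 91.7], 2264), (0.73, [192.0, 249.6, 13.8, 21.0], 230), (0.65, [458.7, 214.8, 37.1, 44.7], 1299)]
half_l_c 2 [(0.8, [217.9, 210.8, 100.2, 37.2], 1959)]
jaw 1 [(0.7, [360.6, 165.5, 14.9, 87.7], 539)]
jaw 2 [(0.7, [268.3, 181.0, 64.9, 23.2], 729), (0.55, [237.6, 182.8, 81.5, 18.3], 456)]
```

Run:
```python
from h import *
import pickle
d=pickle.load(open('s0.pkl','rb'))
def box(c,yaw,sx,sy,z): 
    a=np.radians(yaw);X=np.array([np.cos(a),np.sin(a)])*sx/2;Y=np.array([-np.sin(a),np.cos(a)])*sy/2
    return [[*(np.array(c)+u*X+v*Y),z] for u,v in((1,1),(1,-1),(-1,-1),(-1,1))]
B=[box((.4712,.256),12,.05,.018,.061),box((.463,.289),12,.05,.018,.061),box((.4568,.3234),12,.05,.018,.061),
   box((.6028,-.042),-1,.32,.36,.018),
   [[.6956,.0682,.048],[.4972,.0718,.048],[.505,.0442,.048],[.7045,.0399,.048]]]
for n,(x,y,w,h,k) in {'side':(180,160,240,240,2.5),'top':(130,135,300,200,2.6)}.items():
    im=cv2.resize(d[n]['image'][y:y+h,x:x+w],None,fx=k,fy=k,interpolation=cv2.INTER_CUBIC)[:,:,::-1].copy()
    for b in B:
        p=(proj(d[n],b)-[x,y]+.5)*k
        cv2.polylines(im,[p.astype(int)],True,(0,0,255),1)
    cv2.imwrite(f'pics/o_{n}.png',im)
```

```text
(no output)
```

View pics/o_side.png

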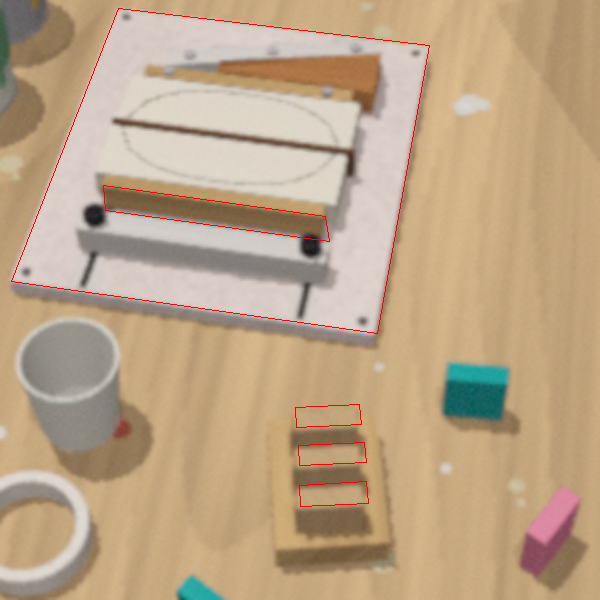

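View pics/o_top.png

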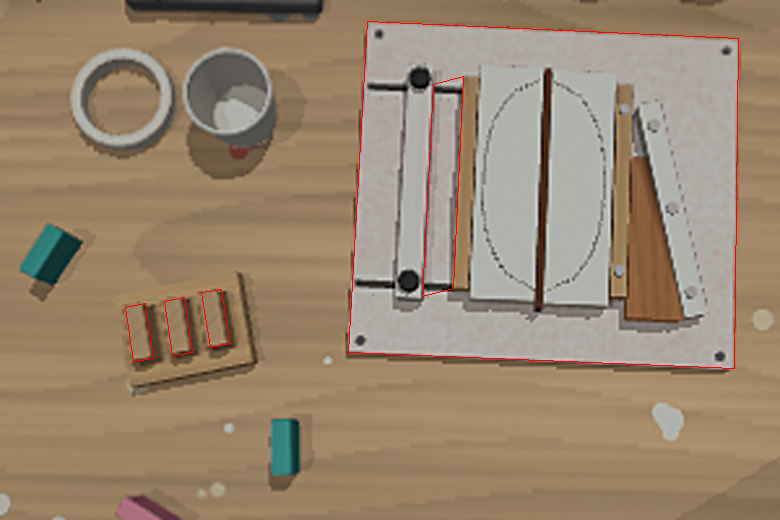

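```bash
cat >> h.py <<'E'
def plan(target,yaw,n):
    """identical rows (constant twist) from measured pose to target, tool down"""
    o=ctrl.get_obs();p=o['tool_pos'];R0=R.from_euler('xyz',o['orientation'],degrees=True);R1=R.from_euler('xyz',[-90,0,yaw],degrees=True)
    w=(R0.inv()*R1).as_rotvec()/n
    M=np.zeros((3,3))
    for i in range(n): M+=(R0*R.from_rotvec(w*i)).as_matrix()
    v=np.linalg.solve(M,np.array(target)-p)
    print('per row',(v*100).round(3),np.degrees(w).round(3),'x',n,'|v|mm',np.linalg.norm(v)*1000)
E
python3 -c "
from h import *
plan((.472,.257,.16),102,27)"
```

```text
per row [3.82  0.246 1.016] [-0.    -3.271 -0.   ] x 27 |v|mm 39.60336294692084
```

```bash
python3 -m pendant '[[[3.82,0.2,1.02,0,-3.27,0,1],[3.82,0.2,1.02,0,-3.27,0,1],[3.82,0.2,1.02,0,-3.27,0,1],[3.82,0.2,1.02,0,-3.27,0,1],[3.82,0.2,1.02,0,-3.27,0,1],[3.82,0.2,1.02,0,-3.27,0,1],[3.82,0.2,1.02,0,-3.27,0,1],[3.82,0.2,1.02,0,-3.27,0,1],[3.82,0.2,1.02,0,-3.27,0,1],[3.82,0.2,1.02,0,-3.27,0,1],[3.82,0.2,1.02,0,-3.27,0,1],[3.82,0.2,1.02,0,-3.27,0,1]]]'
python3 -m pendant '[[[3.82,0.2,1.02,0,-3.27,0,1],[3.82,0.2,1.02,0,-3.27,0,1],[3.82,0.2,1.02,0,-3.27,0,1],[3.82,0.2,1.02,0,-3.27,0,1],[3.82,0.2,1.02,0,-3.27,0,1],[3.82,0.2,1.02,0,-3.27,0,1],[3.82,0.2,1.02,0,-3.27,0,1],[3.82,0.2,1.02,0,-3.27,0,1],[3.82,0.2,1.02,0,-3.27,0,1],[3.82,0.2,1.02,0,-3.27,0,1],[3.82,0.2,1.02,0,-3.27,0,1],[3.82,0.2,1.02,0,-3.27,0,1]]]'
python3 -c "
from h import *
plan((.472,.257,.13),102,4)"
```

```text
clock: 2.0
tool_pos: [0.4803, -0.316, 0.2026]
orientation: [-90.0, -0.0, 53.1]
force: [0.9, -0.0, 0.2]
opening: 0.0876
clock: 3.0
tool_pos: [0.5126, 0.1485, 0.1787]
orientation: [-90.0, -0.0, 92.3]
force: [0.7, 0.4, 0.7]
opening: 0.0877
per row [2.807 1.218 0.729] [ 0.01  -2.417  0.003] x 4 |v|mm 31.456904883060535
```

```bash
python3 -m pendant '[[[2.8,1.2,0.73,0,-2.42,0,1],[2.8,1.2,0.73,0,-2.42,0,1],[2.8,1.2,0.73,0,-2.42,0,1],[0,0,0,0,0,0,1],[0,0,0,0,0,0,1],[0,0,0,0,0,0,1]]]'
python3 - <<'E'
from h import *
plan((.472,.257,.10),102,1)
s=snapshot('side');save(s,'side1.png')
E
```

```text
clock: 3.5
tool_pos: [0.4844, 0.2285, 0.1428]
orientation: [-90.0, 0.0, 99.4]
force: [0.1, 0.5, 0.1]
opening: 0.0876
per row [3.016 4.276 0.755] [ 0.009 -2.554 -0.006] x 1 |v|mm 52.868955504999214
```

View pics/side1.png

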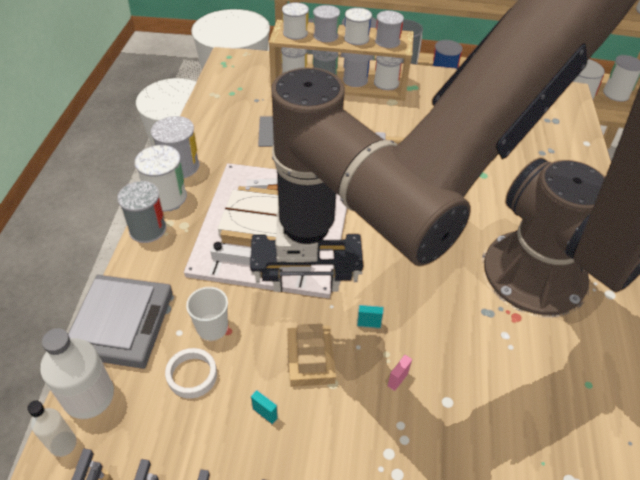

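```bash
python3 -m pendant '[[[1.5,1.6,0.38,0,-1.28,0,1],[1.5,1.6,0.38,0,-1.28,0,1],[0,0,0,0,0,0,1],[0,0,0,0,0,0,1],[0,0,0,0,0,0,1]]]'
python3 - <<'E'
from h import *
plan((.472,.257,.038),102,3)
s=snapshot('side');save(s,'side2.png');
im=cv2.resize(s['image'][200:440,200:440],None,fx=2.5,fy=2.5,interpolation=cv2.INTER_CUBIC)[:,:,::-1]
cv2.imwrite('pics/side2z.png',im)
E
```

```text
clock: 3.97
tool_pos: [0.4723, 0.256, 0.1113]
orientation: [-90.0, -0.0, 101.9]
force: [0.1, 0.3, -0.2]
opening: 0.0878
per row [0.034 2.443 0.004] [ 0.014 -0.028  0.003] x 3 |v|mm 24.436360822544042
```

View pics/side2z.png

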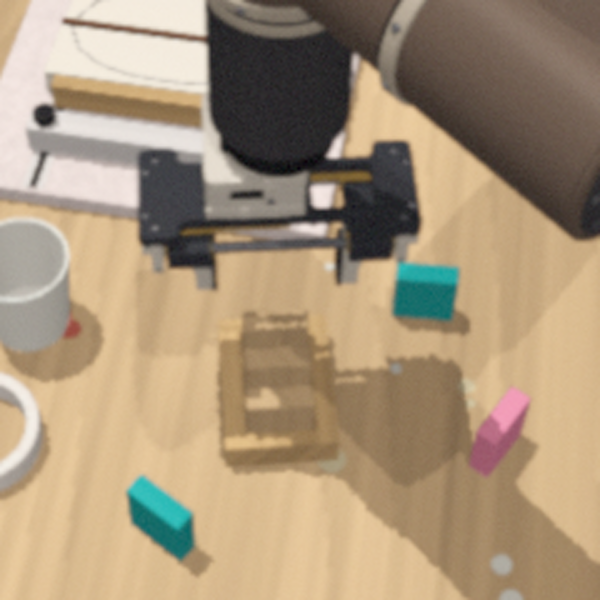

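```bash
python3 -m pendant '[[[0,2.4,0,0,0,0,1],[0,2.4,0,0,0,0,1],[0,1.5,0,0,0,0,1],[0,0.7,0,0,0,0,1],[0,0,0,0,0,0,1],[0,0,0,0,0,0,1]]]'
python3 - <<'E'
from h import *
s=snapshot('side');save(s,'side3.png');
im=cv2.resize(s['image'][200:440,200:440],None,fx=2.5,fy=2.5,interpolation=cv2.INTER_CUBIC)[:,:,::-1]
cv2.imwrite('pics/side3z.png',im)
E
```

```text
clock: 4.52
tool_pos: [0.4722, 0.2566, 0.0413]
orientation: [-90.0, -0.0, 102.0]
force: [-0.6, -0.3, -0.3]
opening: 0.0876
```

View pics/side3z.png

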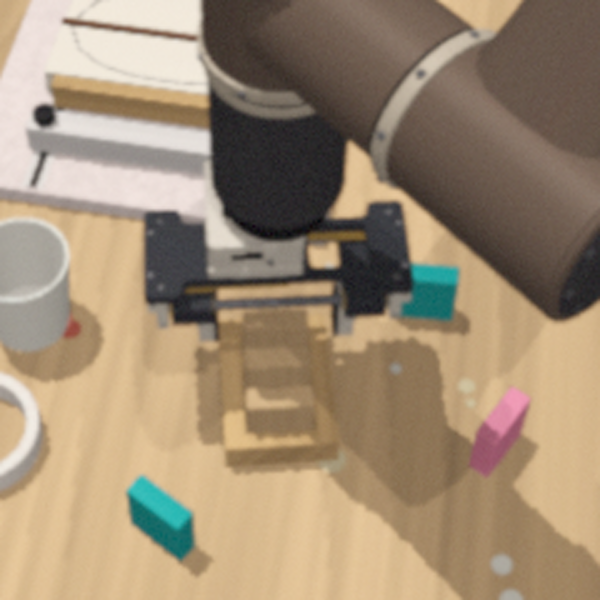

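```bash
python3 -m pendant '[[[0,0.2,0,0,0,0,1],[0,0,0,0,0,0,0.5],[0,0,0,0,0,0,0.3],[0,0,0,0,0,0,0.3],[0,0,0,0,0,0,0.3],[0,0,0,0,0,0,0.3],[0,0,0,0,0,0,0.3],[0,0,0,0,0,0,0.3]]]'
```

```text
clock: 5.23
tool_pos: [0.4721, 0.2569, 0.0388]
orientation: [-90.1, -0.0, 102.0]
force: [0.4, 0.5, 0.4]
opening: 0.0497
```

```bash
python3 -m pendant '[[[0,-1.5,0,0,0,0,0.3],[0,-2,0,0,0,0,0.3],[0,-2.5,0,0,0,0,0.3],[0,-2.5,0,0,0,0,0.3],[0,-1.5,0,0,0,0,0.3],[0,0,0,0,0,0,0.3]]]'
python3 - <<'E'
from h import *
plan((.600,.057,.135),89,8)
s=snapshot('side');save(s,'side4.png');
im=cv2.resize(s['image'][200:440,200:440],None,fx=2.5,fy=2.5,interpolation=cv2.INTER_CUBIC)[:,:,::-1]
cv2.imwrite('pics/side4z.png',im)
E
```

```text
clock: 5.73
tool_pos: [0.4731, 0.2579, 0.1422]
orientation: [-90.3, -0.2, 102.0]
force: [0.0, 0.4, -0.0]
opening: 0.0497
per row [-2.676  0.089 -1.302] [0.033 1.627 0.024] x 8 |v|mm 29.776443588323755
```

View pics/side4z.png

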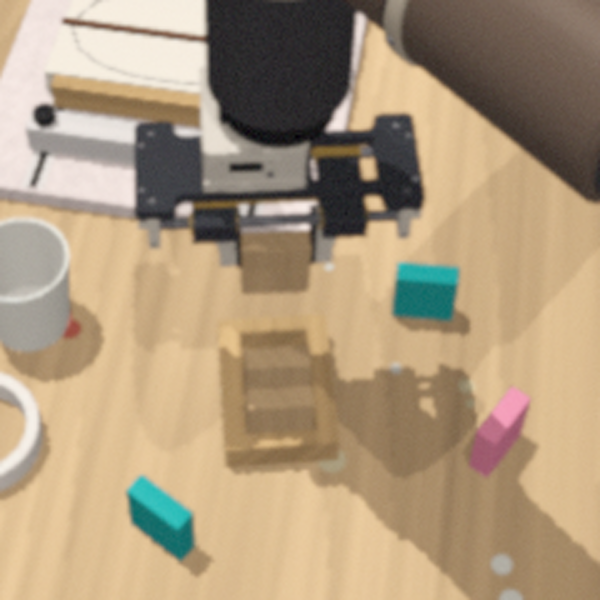

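```bash
python3 -m pendant '[[[-2.68,0.09,-1.3,0,1.63,0,0.3],[-2.68,0.09,-1.3,0,1.63,0,0.3],[-2.68,0.09,-1.3,0,1.63,0,0.3],[-2.68,0.09,-1.3,0,1.63,0,0.3],[-2.68,0.09,-1.3,0,1.63,0,0.3],[-2.68,0.09,-1.3,0,1.63,0,0.3],[-2.68,0.09,-1.3,0,1.63,0,0.3],[-2.68,0.09,-1.3,0,1.63,0,0.3],[0,0,0,0,0,0,0.3],[0,0,0,0,0,0,0.3],[0,0,0,0,0,0,0.3]]]'
python3 - <<'E'
from h import *
plan((.600,.057,.09),89,3)
s=snapshot('side');save(s,'side5.png');
im=cv2.resize(s['image'][160:360,180:400],None,fx=3,fy=3,interpolation=cv2.INTER_CUBIC)[:,:,::-1]
cv2.imwrite('pics/side5z.png',im)
E
```

```text
clock: 6.7
tool_pos: [0.5975, 0.055, 0.1301]
orientation: [-89.9, 0.0, 88.9]
force: [0.1, -0.6, -0.0]
opening: 0.0498
per row [ 0.069  1.338 -0.085] [-0.037 -0.033 -0.01 ] x 3 |v|mm 13.424111221224887
```

View pics/side5z.png

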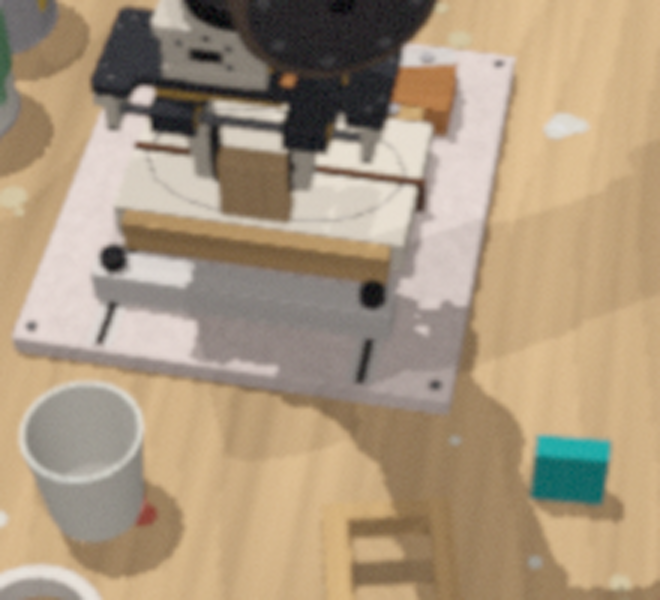

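Run:
```python
from h import *
import pickle
s=pickle.load(open('s0.pkl','rb'))['side']
f=lambda q:(np.array(q)-1)/3+[180,160]
print(onz(s,f([(220,213),(290,220)]),.0973))
# stop top face front edge (gap hidden), stop back edge: top-face outer edge in this pic; caul top inner edge
print('stop back top edge',onz(s,f([(96,275),(390,312)]),.048)); print('caul gap-side top edge',onz(s,f([(122,235),(388,278)]),.048))
z=lambda l:(np.array(l)-1)/2.5+[180,160]
print('caul-foam side top edge',onz(s,z([(104,178),(327,208)]),.048))
```

```text
[[0.62388156 0.06295462 0.0973    ]
 [0.57398676 0.06174009 0.0973    ]]
stop back top edge [[0.71187404 0.09258803 0.048     ]
 [0.49786602 0.09325625 0.048     ]]
caul gap-side top edge [[0.7028126  0.05225258 0.048     ]
 [0.50398577 0.06241266 0.048     ]]
caul-foam side top edge [[0.70617682 0.03114895 0.048     ]
 [0.50505977 0.03501517 0.048     ]]
```

Run:
```python
from h import *
import pickle
d=pickle.load(open('s0.pkl','rb'))
for n,(x,y,w,h,k) in {'side':(205,225,115,60,7),'top':(275,155,60,100,6)}.items():
    im=cv2.resize(d[n]['image'][y:y+h,x:x+w],None,fx=k,fy=k,interpolation=cv2.INTER_CUBIC)[:,:,::-1].copy()
    cv2.imwrite(f'pics/q_{n}.png',im)
```

```text
(no output)
```

View pics/q_side.png

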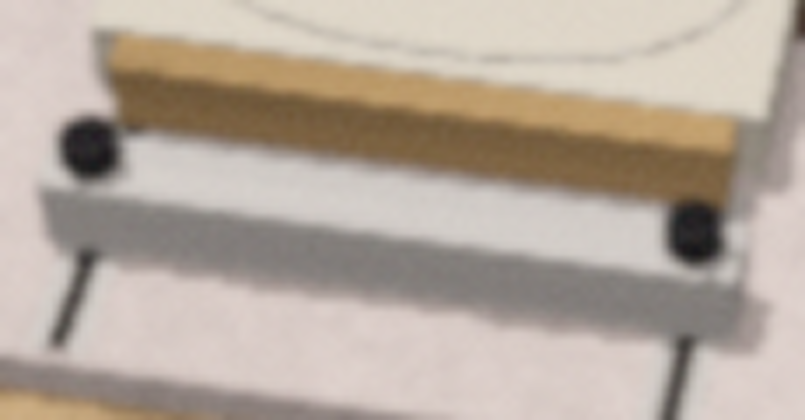

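View pics/q_top.png

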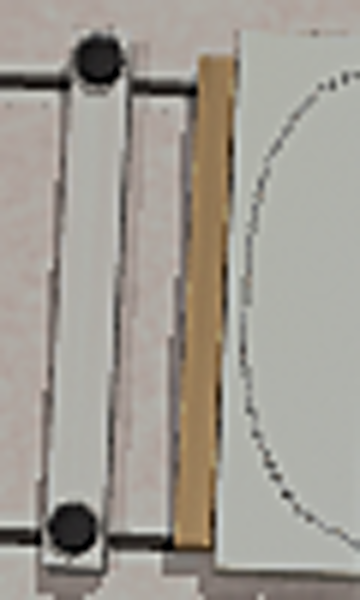

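Run:
```python
from h import *
import pickle
d=pickle.load(open('s0.pkl','rb'))
s,t=d['side'],d['top']
a=lambda q:(np.array(q)-3)/7+[205,225]
b=lambda q:(np.array(q)-2.5)/6+[275,155]
def at6(P):
    return (P[0]+(P[1]-P[0])*(.6-P[0][0])/(P[1][0]-P[0][0]))[1].round(4)
for nm,k,f,q,z in[('caul foam edge',s,a,[(115,35),(735,118)],.048),('caul gap edge',s,a,[(112,70),(733,152)],.048),('stop gap edge',s,a,[(130,132),(660,203)],.048),('stop out',s,a,[(42,187),(742,280)],.048),
 ('caul foam',t,b,[(233,60),(210,545)],.048),('caul gap',t,b,[(199,60),(175,545)],.048),('stop gap',t,b,[(127,90),(107,500)],.048),('stop out',t,b,[(71,90),(50,500)],.048)]:
    P=onz(k,f(q),z);print(nm,P[:,:2].round(4).tolist(),at6(P))
```

```text
caul foam edge [[0.7075, 0.0276], [0.5074, 0.0314]] 0.0296
caul gap edge [[0.7048, 0.0423], [0.506, 0.0453]] 0.0439
stop gap edge [[0.6928, 0.0667], [0.525, 0.0693]] 0.0681
stop out [[0.7143, 0.0928], [0.4956, 0.0954]] 0.0942
caul foam [[0.7031, 0.0264], [0.5052, 0.0307]] 0.0287
caul gap [[0.7027, 0.0402], [0.5048, 0.0445]] 0.0424
stop gap [[0.6894, 0.0689], [0.5221, 0.0719]] 0.0705
stop out [[0.6888, 0.0915], [0.5216, 0.0944]] 0.093
```

```bash
python3 -m pendant '[[[0.25,0,0,0,0,0,0.3],[0,1.5,0,0,0,0,0.3],[0,1.5,0,0,0,0,0.3],[0,1,0,0,0,0,0.3],[0,0,0,0,0,0,0.3],[0,0,0,0,0,0,0.3]]]'
python3 - <<'E'
from h import *
print(ctrl.get_obs()['tool_pos'])
s=snapshot('side')
im=cv2.resize(s['image'][160:300,180:340],None,fx=5,fy=4.2,interpolation=cv2.INTER_CUBIC)[:,:,::-1]
cv2.imwrite('pics/side6z.png',im)
E
```

```text
clock: 7.25
tool_pos: [0.5978, 0.0582, 0.0911]
orientation: [-89.9, 0.0, 89.0]
force: [0.2, 0.8, -0.5]
opening: 0.0498
[0.59783873 0.058247   0.09111626]
```

View pics/side6z.png

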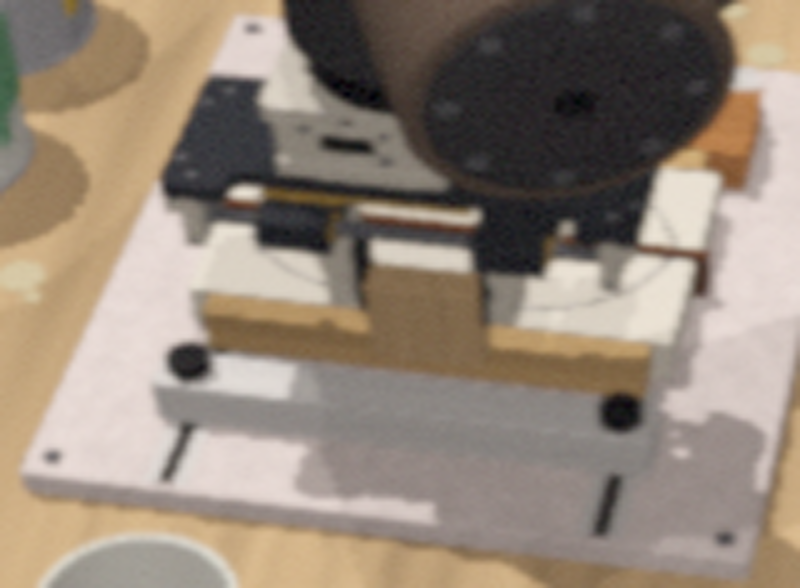

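```bash
python3 -m pendant '[[[0,1,0,0,0,0,0.3],[0,1,0,0,0,0,0.3],[0,0.8,0,0,0,0,0.3],[0,0,0,0,0,0,0.3],[0,0,0,0,0,0,0.3]]]'
```

```text
clock: 7.72
tool_pos: [0.5977, 0.0575, 0.0625]
orientation: [-89.9, 0.0, 88.9]
force: [0.1, -0.1, -0.1]
opening: 0.0494
```

```bash
python3 -m pendant '[[[0,0.5,0,0,0,0,0.3],[0,0.4,0,0,0,0,0.3],[0,0.1,0,0,0,0,0.3],[0,0,0,0,0,0,0.3],[0,0,0,0,0,0,0.3]]]'
```

```text
clock: 8.13
tool_pos: [0.5983, 0.0577, 0.0534]
orientation: [-90.0, 0.0, 88.9]
force: [-0.2, 0.2, 0.2]
opening: 0.0499
```

```bash
python3 -m pendant '[[[0,0.1,0,0,0,0,0.3],[0,0,0,0,0,0,0.3],[0,0.1,0,0,0,0,0.3],[0,0,0,0,0,0,0.3]]]'
```

```text
clock: 8.47
tool_pos: [0.5982, 0.0578, 0.0513]
orientation: [-90.0, -0.0, 88.9]
force: [0.7, -0.3, -0.3]
opening: 0.0497
```

```bash
python3 -m pendant '[[[0,0.1,0,0,0,0,0.3],[0,0,0,0,0,0,0.3],[0,0,0,0,0,0,0.3]]]'; python3 -m pendant '[[[0,0.1,0,0,0,0,0.3],[0,0,0,0,0,0,0.3],[0,0,0,0,0,0,0.3]]]'
```

```text
clock: 8.72
tool_pos: [0.5983, 0.0578, 0.0508]
orientation: [-90.0, -0.0, 89.0]
force: [-1.1, 0.4, 5.2]
opening: 0.0496
clock: 8.97
tool_pos: [0.5984, 0.0577, 0.0507]
orientation: [-90.0, 0.0, 89.0]
force: [-4.2, -0.2, 13.0]
opening: 0.0499
```

```bash
python3 -m pendant '[[[0,-0.15,0,0,0,0,0.3],[0,0,0,0,0,0,0.65],[0,0,0,0,0,0,0.8],[0,0,0,0,0,0,0.8],[0,0,0,0,0,0,0.8],[0,0,0,0,0,0,0.8]]]'; python3 -m pendant '[[[0,-1,0,0,0,0,0.8],[0,-2,0,0,0,0,0.8],[0,-3,0,0,0,0,0.8],[0,-3,0,0,0,0,0.8],[0,-2,0,0,0,0,0.8],[0,0,0,0,0,0,0.8]]]'
python3 - <<'E'
from h import *
s=snapshot('side')
im=cv2.resize(s['image'][160:300,180:340],None,fx=5,fy=4.2,interpolation=cv2.INTER_CUBIC)[:,:,::-1]
cv2.imwrite('pics/side7z.png',im)
E
```

```text
clock: 9.47
tool_pos: [0.5981, 0.0577, 0.0506]
orientation: [-90.0, 0.0, 88.9]
force: [-0.2, 0.4, 0.4]
opening: 0.0696
clock: 9.97
tool_pos: [0.601, 0.0584, 0.1669]
orientation: [-90.5, -0.1, 89.0]
force: [-0.1, -0.4, 0.8]
opening: 0.07
```

View pics/side7z.png

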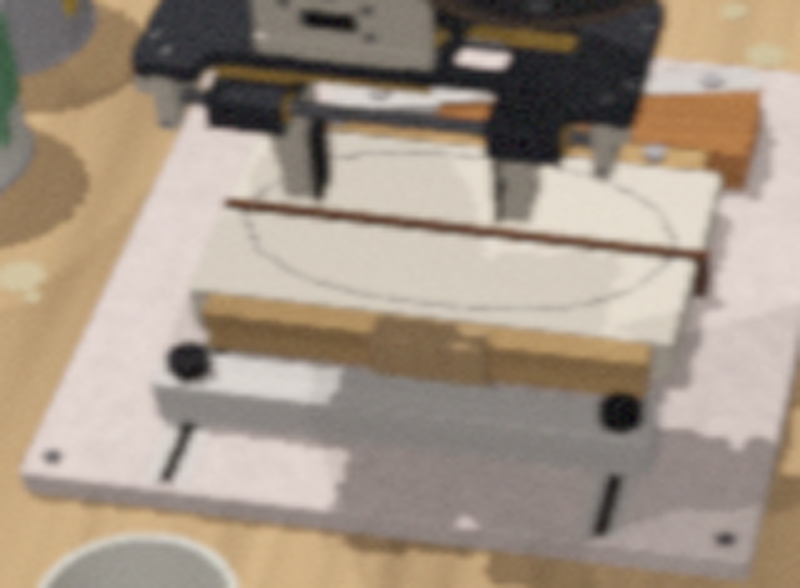

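Run:
```python
from h import *
import pickle
t=pickle.load(open('s0.pkl','rb'))['top']
z=lambda l:np.array(l)/4.+[255,135]-.375
P=onz(t,z([(463,487),(550,492)]),.05);print(P,P.mean(0))
f=onz(t,z([(483,165),(514,155),(585,483),(553,488)]),.046);print(f.round(4))
P=P.mean(0)
plan((P[0]-.07,P[1],.12),89,8)
```

```text
[[ 0.48219491 -0.11359521  0.05      ]
 [ 0.48039431 -0.16527124  0.05      ]] [ 0.48129461 -0.13943323  0.05      ]
[[ 0.6795 -0.1248  0.046 ]
 [ 0.6863 -0.1437  0.046 ]
 [ 0.4867 -0.1868  0.046 ]
 [ 0.4832 -0.1677  0.046 ]]
per row [-2.513  0.546  2.313] [ 0.039 -0.005  0.014] x 8 |v|mm 34.5916985980559
```

```bash
python3 -c "
from h import *
plan((.425,-.140,.12),89,8)"
python3 -m pendant '[[[-2.5,0.5,2.15,0,0,0,0.5],[-2.5,0.5,2.15,0,0,0,0],[-2.5,0.5,2.15,0,0,0,0],[-2.5,0.5,2.15,0,0,0,0],[-2.5,0.5,2.15,0,0,0,0],[-2.5,0.5,2.15,0,0,0,0],[-2.5,0.5,2.15,0,0,0,0],[-2.5,0.5,2.15,0,0,0,0],[0,0,0,0,0,0,0],[0,0,0,0,0,0,0],[0,0,0,0,0,0,0]]]'
python3 -c "
from h import *
plan((.425,-.140,.026),89,4)
s=snapshot('top');save(s,'top2.png')
s=snapshot('side');save(s,'side8.png')"
```

```text
per row [-2.517  0.546  2.142] [ 0.039 -0.005  0.014] x 8 |v|mm 33.500672964264616
clock: 10.93
tool_pos: [0.4226, -0.1392, 0.1209]
orientation: [-90.0, 0.0, 88.9]
force: [0.5, -0.5, 0.6]
opening: 0.0037
per row [-0.019  2.373 -0.059] [ 0.003 -0.024 -0.001] x 4 |v|mm 23.74076726731297
```

View pics/top2.png

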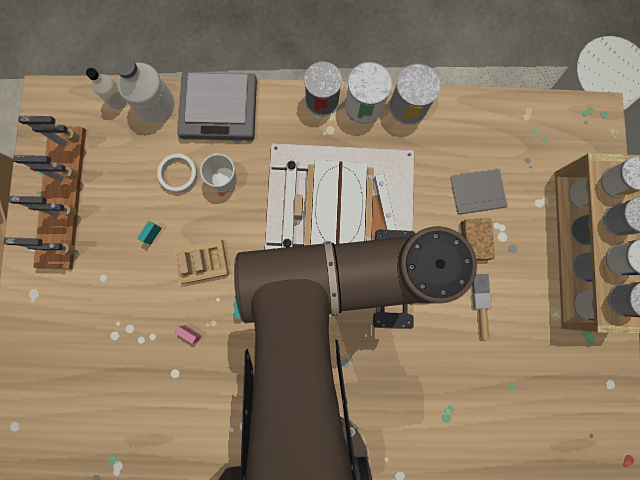

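View pics/side8.png

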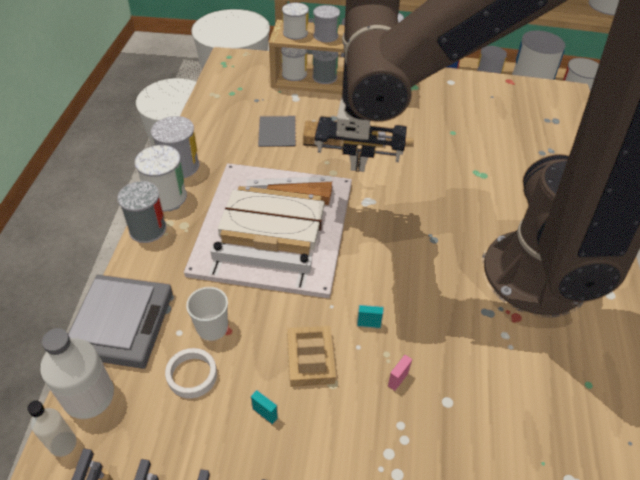

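```bash
python3 -m pendant '[[[0,2.5,0,0,0,0,0],[0,3,0,0,0,0,0],[0,2.5,0,0,0,0,0],[0,1.3,0,0,0,0,0],[0,0,0,0,0,0,0],[0,0,0,0,0,0,0],[0,0,0,0,0,0,0]]]'
python3 -c "
from h import *
s=snapshot('side')
im=cv2.resize(s['image'][130:300,200:420],None,fx=3.5,fy=3.5,interpolation=cv2.INTER_CUBIC)[:,:,::-1]
cv2.imwrite('pics/side9z.png',im)"
```

```text
clock: 11.62
tool_pos: [0.4236, -0.1386, 0.0286]
orientation: [-90.1, 0.0, 89.0]
force: [0.7, -0.1, 0.7]
opening: 0.001
```

View pics/side9z.png

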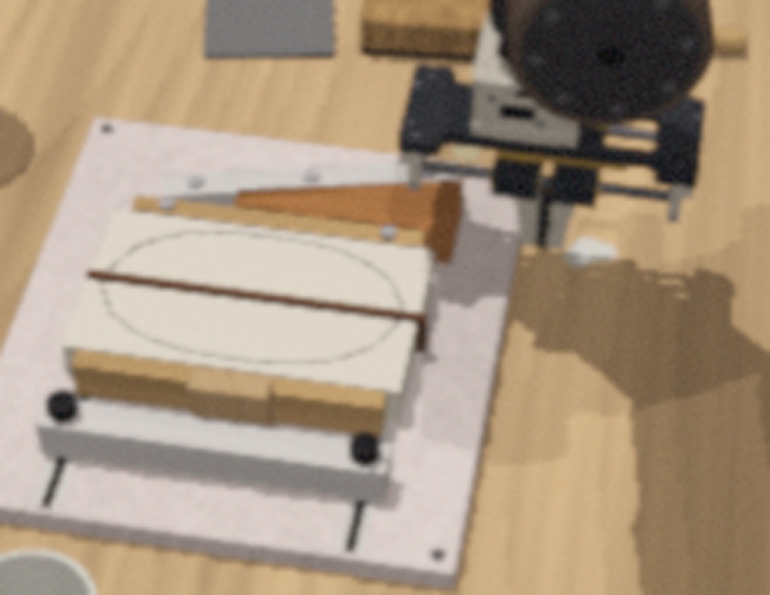

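```bash
python3 -m pendant '[[[0,0.1,-1,0,0,0,0],[0,0.1,-1,0,0,0,0],[0,0,-0.9,0,0,0,0],[0,0,-0.4,0,0,0,0],[0,0,0,0,0,0,0],[0,0,0,0,0,0,0]]]'
python3 -m pendant '[[[0.05,0,-0.3,0,0,0,0],[0.05,0,-0.3,0,0,0,0],[0.05,0,-0.3,0,0,0,0],[0.05,0,-0.3,0,0,0,0],[0,0,0,0,0,0,0],[0,0,0,0,0,0,0]]]'
```

```text
clock: 12.17
tool_pos: [0.4556, -0.1397, 0.0257]
orientation: [-90.0, -0.0, 88.9]
force: [-0.2, 0.4, 0.6]
opening: 0.0004
clock: 12.67
tool_pos: [0.4677, -0.1378, 0.0258]
orientation: [-90.0, -0.0, 88.9]
force: [0.3, -0.9, 0.1]
opening: 0.0003
```

```bash
python3 -m pendant '[[[0.1,0,-0.4,0,0,0,0],[0.1,0,-0.4,0,0,0,0],[0.1,0,-0.4,0,0,0,0],[0.1,0,-0.4,0,0,0,0]]]'
python3 -c "
from h import *
s=snapshot('side')
im=cv2.resize(s['image'][130:300,200:420],None,fx=3.5,fy=3.5,interpolation=cv2.INTER_CUBIC)[:,:,::-1]
cv2.imwrite('pics/side10z.png',im)"
```

```text
clock: 13.0
tool_pos: [0.484, -0.1341, 0.0258]
orientation: [-90.0, 0.0, 88.9]
force: [-2.4, -1.0, 0.9]
opening: 0.0009
```

View pics/side10z.png

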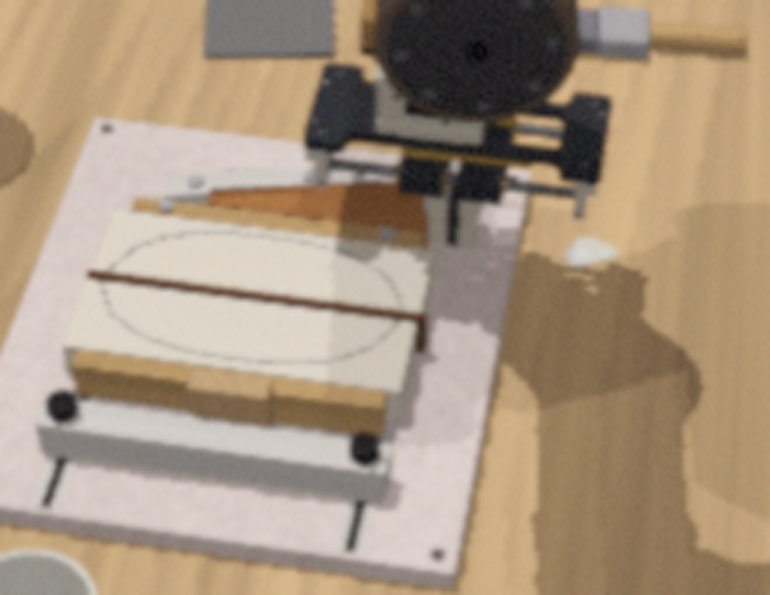

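```bash
for i in 1 ; do python3 -m pendant '[[[0.07,0,-0.3,0,0,0,0],[0.07,0,-0.3,0,0,0,0],[0.07,0,-0.3,0,0,0,0],[0.07,0,-0.3,0,0,0,0]]]'; done
python3 -m pendant '[[[0.05,0,-0.2,0,0,0,0],[0.05,0,-0.2,0,0,0,0],[0.05,0,-0.2,0,0,0,0]]]'
```

```text
clock: 13.38
tool_pos: [0.4952, -0.1316, 0.0257]
orientation: [-89.9, 0.0, 88.9]
force: [-4.3, -0.4, 2.7]
opening: 0.0003
clock: 13.63
tool_pos: [0.5016, -0.1301, 0.0257]
orientation: [-90.0, -0.0, 88.9]
force: [-4.0, 0.2, 2.1]
opening: 0.0008
```

```bash
python3 -m pendant '[[[0.05,0,-0.2,0,0,0,0],[0.05,0,-0.2,0,0,0,0]]]'; python3 -m pendant '[[[0.05,0,-0.2,0,0,0,0],[0,0,0,0,0,0,0]]]'
```

```text
clock: 13.8
tool_pos: [0.5059, -0.1292, 0.0258]
orientation: [-90.0, -0.0, 88.9]
force: [-3.0, -0.5, 0.8]
opening: 0.0005
clock: 13.97
tool_pos: [0.5084, -0.1286, 0.0258]
orientation: [-90.0, -0.0, 89.0]
force: [-1.4, -0.6, 0.0]
opening: 0.0004
```

```bash
python3 -m pendant '[[[0.05,0,-0.2,0,0,0,0],[0,0,0,0,0,0,0]]]'; python3 -m pendant '[[[0.05,0,-0.2,0,0,0,0],[0,0,0,0,0,0,0]]]'
```

```text
clock: 14.13
tool_pos: [0.5101, -0.1282, 0.0258]
orientation: [-90.0, -0.0, 88.9]
force: [-1.4, 0.2, -0.5]
opening: 0.0007
clock: 14.3
tool_pos: [0.5121, -0.1278, 0.0259]
orientation: [-90.0, -0.0, 88.9]
force: [-1.5, 0.0, -0.3]
opening: 0.0007
```

```bash
for i in 1; do python3 -m pendant '[[[0.05,0,-0.2,0,0,0,0],[0,0,0,0,0,0,0]]]'; done;  python3 -m pendant '[[[0.05,0,-0.2,0,0,0,0],[0,0,0,0,0,0,0]]]'
```

```text
clock: 14.47
tool_pos: [0.5141, -0.1273, 0.0259]
orientation: [-90.0, -0.0, 88.9]
force: [-1.7, 0.5, -0.2]
opening: 0.0004
clock: 14.63
tool_pos: [0.5161, -0.1269, 0.0259]
orientation: [-90.0, 0.0, 88.9]
force: [-2.0, 0.5, -0.3]
opening: 0.0004
```

```bash
python3 -m pendant '[[[0.05,0,-0.2,0,0,0,0],[0,0,0,0,0,0,0]]]';  python3 -m pendant '[[[0.05,0,-0.2,0,0,0,0],[0,0,0,0,0,0,0]]]'
```

```text
clock: 14.8
tool_pos: [0.5182, -0.1264, 0.0259]
orientation: [-90.0, 0.0, 89.0]
force: [-1.7, 0.3, 0.2]
opening: 0.0005
clock: 14.97
tool_pos: [0.5202, -0.1259, 0.0259]
orientation: [-90.0, -0.0, 88.9]
force: [-2.2, 0.9, 0.5]
opening: 0.0006
```

```bash
python3 -c "
from h import *
s=snapshot('side')
im=cv2.resize(s['image'][160:300,200:360],None,fx=4.6,fy=4.2,interpolation=cv2.INTER_CUBIC)[:,:,::-1]
cv2.imwrite('pics/side11z.png',im)
s=snapshot('top')
im=cv2.resize(s['image'][135:285,255:420],None,fx=4,fy=4,interpolation=cv2.INTER_CUBIC)[:,:,::-1]
cv2.imwrite('pics/top11z.png',im)"
```

```text
(no output)
```

View pics/side11z.png

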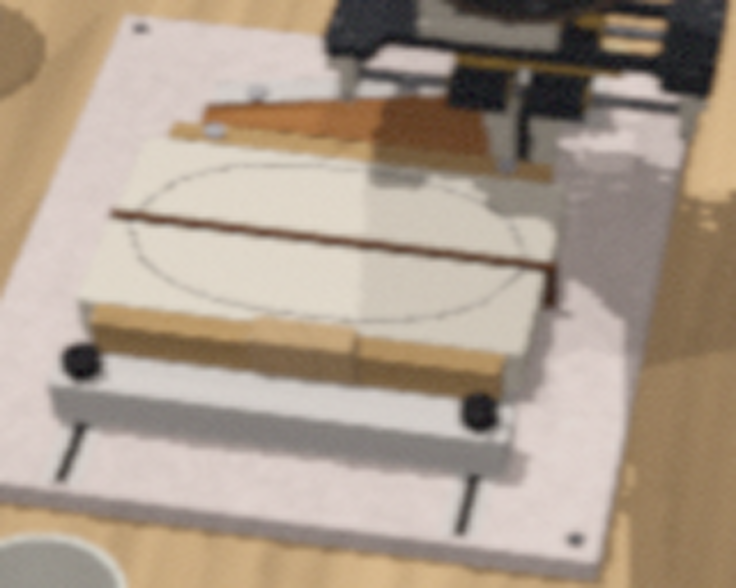

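View pics/top11z.png

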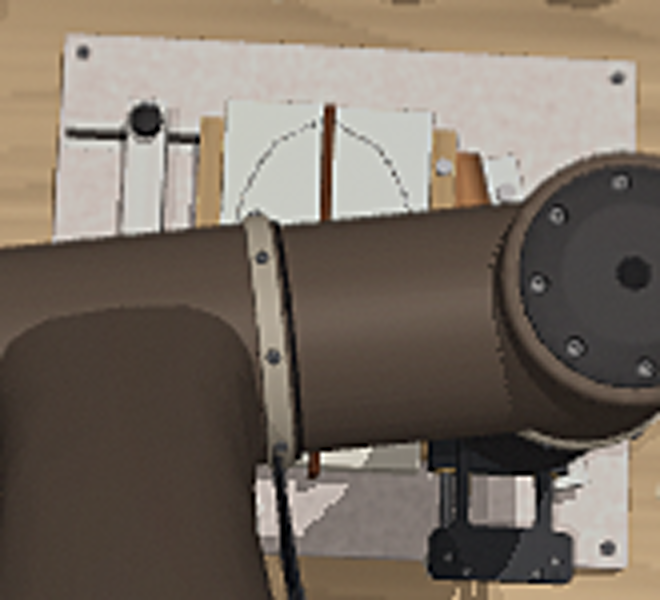

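```bash
python3 -m pendant '[[[0.05,0,-0.2,0,0,0,0],[0,0,0,0,0,0,0]]]';  python3 -m pendant '[[[0.05,0,-0.2,0,0,0,0],[0,0,0,0,0,0,0]]]'
```

```text
clock: 15.23
tool_pos: [0.5221, -0.1255, 0.0259]
orientation: [-90.0, 0.0, 88.9]
force: [-0.9, 0.5, -0.6]
opening: 0.0003
clock: 15.4
tool_pos: [0.5241, -0.1251, 0.0259]
orientation: [-90.0, 0.0, 88.9]
force: [-2.0, 0.2, -0.6]
opening: 0.0003
```

```bash
python3 -m pendant '[[[0.025,0,-0.1,0,0,0,0],[0,0,0,0,0,0,0]]]';  python3 -m pendant '[[[0.025,0,-0.1,0,0,0,0],[0,0,0,0,0,0,0]]]'
```

```text
clock: 15.57
tool_pos: [0.525, -0.1249, 0.0259]
orientation: [-90.0, 0.0, 88.9]
force: [-1.1, -1.0, -0.6]
opening: 0.0005
clock: 15.73
tool_pos: [0.5259, -0.1247, 0.0258]
orientation: [-90.0, 0.0, 88.9]
force: [-1.6, -0.3, 0.3]
opening: 0.0008
```

```bash
python3 -m pendant '[[[0.025,0,-0.1,0,0,0,0],[0,0,0,0,0,0,0]]]';  python3 -m pendant '[[[0.025,0,-0.1,0,0,0,0],[0,0,0,0,0,0,0]]]'
```

```text
clock: 15.9
tool_pos: [0.527, -0.1244, 0.0259]
orientation: [-90.0, 0.0, 88.9]
force: [-2.0, 0.0, -0.3]
opening: 0.0004
clock: 16.07
tool_pos: [0.528, -0.1242, 0.0259]
orientation: [-90.0, 0.0, 88.9]
force: [-1.4, -0.1, -0.8]
opening: 0.0006
```

```bash
python3 -m pendant '[[[0.025,0,-0.1,0,0,0,0],[0,0,0,0,0,0,0]]]';  python3 -m pendant '[[[0.025,0,-0.1,0,0,0,0],[0,0,0,0,0,0,0]]]'
```

```text
clock: 16.23
tool_pos: [0.5291, -0.1239, 0.0259]
orientation: [-90.0, 0.0, 88.9]
force: [-1.1, -0.4, -0.2]
opening: 0.0003
clock: 16.4
tool_pos: [0.5295, -0.1238, 0.0258]
orientation: [-90.0, 0.0, 88.9]
force: [-3.6, -0.3, 1.9]
opening: 0.0005
```

```bash
python3 -m pendant '[[[0.025,0,-0.1,0,0,0,0],[0,0,0,0,0,0,0]]]';  python3 -m pendant '[[[0.025,0,-0.1,0,0,0,0],[0,0,0,0,0,0,0]]]'
```

```text
clock: 16.57
tool_pos: [0.5295, -0.1238, 0.0258]
orientation: [-89.9, 0.0, 88.9]
force: [-7.1, -2.0, 4.4]
opening: 0.0002
clock: 16.73
tool_pos: [0.5296, -0.1238, 0.0257]
orientation: [-89.8, 0.0, 88.9]
force: [-10.0, -1.4, 8.2]
opening: 0.0006
```

```bash
python3 -m pendant '[[[0.025,0,-0.1,0,0,0,0],[0,0,0,0,0,0,0]]]';  python3 -m pendant '[[[0.025,0,-0.1,0,0,0,0],[0,0,0,0,0,0,0]]]'
```

```text
clock: 16.9
tool_pos: [0.5296, -0.1237, 0.0257]
orientation: [-89.7, 0.0, 88.9]
force: [-11.8, -3.4, 9.2]
opening: 0.0005
clock: 17.07
tool_pos: [0.5296, -0.1238, 0.0257]
orientation: [-89.6, 0.1, 88.9]
force: [-14.7, -2.1, 14.0]
opening: 0.0007
```

```bash
python3 -m pendant '[[[0,-0.1,0,0,0,0,0],[0,0,0,0,0,0,0],[0,0,0,0,0,0,0]]]'
```

```text
clock: 17.32
tool_pos: [0.5296, -0.1237, 0.0259]
orientation: [-89.6, 0.0, 88.9]
force: [-10.6, -2.9, 3.6]
opening: 0.0008
```

```bash
python3 -m pendant '[[[0.025,-0.05,-0.15,0,0,0,0],[0,0,0,0,0,0,0],[0,0,0,0,0,0,0],[0,0,0,0,0,0,0]]]'
```

```text
clock: 17.65
tool_pos: [0.5296, -0.1236, 0.026]
orientation: [-89.4, 0.1, 88.8]
force: [-13.7, -3.6, 2.9]
opening: 0.0005
```

```bash
python3 -m pendant '[[[0,0,0,0,0,0,0],[0,0,0,0,0,0,0],[0,0,0,0,0,0,0],[0,0,0,0,0,0,0],[0,0,0,0,0,0,0],[0,0,0,0,0,0,0]]]'
python3 -c "
from h import *
s=snapshot('side');save(s,'side12.png')
im=cv2.resize(s['image'][160:300,200:360],None,fx=4.6,fy=4.2,interpolation=cv2.INTER_CUBIC)[:,:,::-1]
cv2.imwrite('pics/side12z.png',im)
s=snapshot('top');save(s,'top12.png')
im=cv2.resize(s['image'][135:285,255:420],None,fx=4,fy=4,interpolation=cv2.INTER_CUBIC)[:,:,::-1]
cv2.imwrite('pics/top12z.png',im)
for i in range(3): snapshot('top');print(ctrl.get_obs()['force'].round(1))"
```

```text
clock: 18.15
tool_pos: [0.5296, -0.1236, 0.026]
orientation: [-89.4, 0.1, 88.8]
force: [-14.8, -4.6, 4.6]
opening: 0.0005
[-13.5  -3.    3.9]
[-13.5  -3.7   4.4]
[-13.8  -4.2   4.8]
```

View pics/side12z.png

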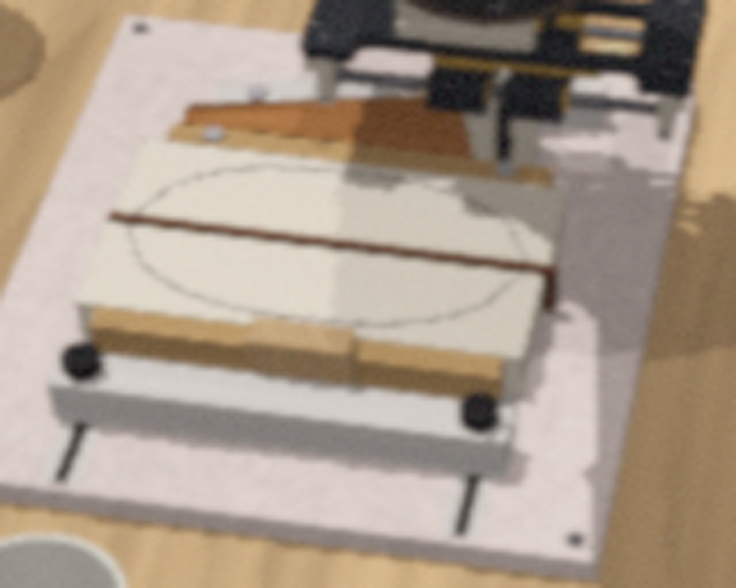

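View pics/top12z.png

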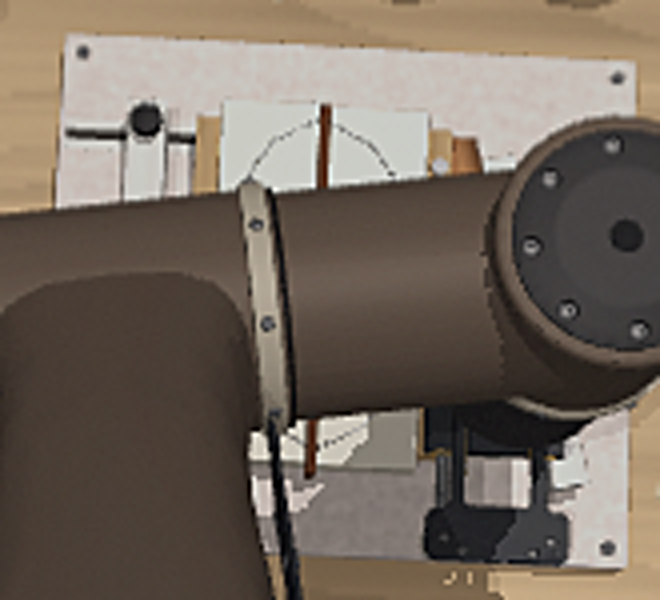

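```bash
python3 -c "
from h import *
print(ctrl.close_job());o=ctrl.get_obs();print(o['clock'],o['force'])"
```

```text
the job is handed in; nothing more can be done
None
the job is handed in; nothing more can be done
```

The stack is clamped and the job is handed in. One packer stands upright in the gap, and the arm is still pressing on the wedge.

- **Packers:** I measured the gap at about 24–28 mm (side camera 24, top camera 28). One 18 mm packer leaves 10 mm or less, so a second would not fit. The other two stay in the caddy.
- **Wedge:** I pushed it by its thick end along the fence with closed fingers. It slid at about 1–4 N for roughly 60 mm, then the force rose sharply with no further movement, so the row is tight.
- **Final push:** It held steady at about 13.5–15 N along the frame's x, about 15–16 N in all. That includes 3–5 N each sideways and vertically.
- **Last pictures:** The caul-to-stop distance was about 18.8 mm against the 18 mm packer, which agrees within my measuring error. The packer stood upright and nothing else on the bench appeared moved.
- **Brief overshoot:** While closing up, the tool pressed down on the wedge with about 14 N, which took the total force to about 20 N. I raised the tool slightly to relieve it before settling at the final push.

The final reading was taken just before hand-in, at about 18.4 s on the robot's clock. The state could not be read afterwards.

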